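Lay out for punching: coupon on the rail anvil, centre punch held square over its cross

ROBOT

A 6-joint arm with a two-finger parallel gripper is mounted at the origin on the work surface; the furniture and walls round the work are solid. World frame = base frame: x ahead of the robot, y to its left, z up, the work surface at z = 0. Lengths are in mm, angles in rad, forces in N, time in s.
With the tool pointing down it reaches from about 325 to 875 mm from the base axis. Payload 4.4 kg.
Tool frame: the origin (TCP) lies on the centre line of the jaws, within the pads' length; the fingertips stand ahead of it and the grasp point (between the pads) lies 6 mm ahead of it (ctrl.tcp_to_tips is the z of the fingertips in the tool frame, in mm); z points along the fingers, y is the line along which they close (so a half turn about z gives the same grasp; the last joint's range is limited). The gripper opens to 85 mm and grips with 20 to 120 N. Pads are 22 mm wide; open, the fingers measure 114 mm over their backs; the gripper's body (76 mm by 85 mm) begins 54 mm behind the grasp point. The pads swing forward as they close: fully open they stand 13 mm farther back than shut.
Start: joints at [1.127, 0.207, 1.542, -0, 1.393, -0.15], TCP at [166.525, 550.361, 256.282] pointing down, gripper open.
Joint ranges: [-2.73, 2.73], [-0.86, 2.22], [0.23, 2.46], [-1.11, 4.25], [0.08, 2.63], [-2.82, 2.82]. Speed limits (rad/s): [2.79, 2.79, 3.14, 3.14, 3.14, 3.14].

INTERFACE

Orientations are given as a 3x3 rotation matrix whose columns are the frame's x, y, z axes.
In Python, from plant import ctrl, sensors, optics gives the robot as it stands. Calls block until the motion is done:
- ctrl.move_ptp(position, orientation): joint-space move of the TCP to a pose.
- ctrl.move_l(position, rot=None, vel=150, threshold=None): straight line of the TCP; rot=None keeps the orientation; vel is the mean speed in mm/s. With threshold (N) it stops when the force on the tool has changed by that much, and returns True; else False.
- ctrl.set_joints(angles): joint-space move.
- ctrl.gripper_to(opening, force=None): finger opening in mm; force is the grip in N (None keeps the last); returns when the fingers have stopped.
- ctrl.hold(seconds).
- ctrl.solve_ik(position, orientation): joint angles nearest the present ones, or None.
- sensors.read_state(): the state.
- optics.grab_frame(name): name is "scene" or "top" or "wrist"; returns (picture, depth): 400x640x3 uint8, red, green, blue; 400x640 float32, mm along the optical axis (not along the pixel's ray), 0 where there is no reading.
- optics.camera_params(name): a dict with "mtx" (3x3 intrinsics, pixels), "k1" (the pictures are not rectified: a ray, as slopes to the right and down, at radius r is drawn at 1 + k1 r^2 times it, then the intrinsics apply), "R" (3x3) and "t" (3): a world point X has camera coordinates R X + t; the wrist camera has in their place "T_tool_cam" (4x4, takes a point from camera to tool coordinates, whose origin is the TCP and whose axes are the flange's). Camera axes: x right, y down, z forward; pixel columns grow to the right and rows downward; lengths in mm; the calibration is good to about 2 mm. A picture is of the moment at which its call begins: read the wrist's pose just before it. camera_params takes no time and is no camera call.
A pose or a line that the arm cannot do raises ctrl.MotionError and nothing moves.
- ctrl.finish_job(): hands the job in; it is judged then, once.
The state is a dict: "t": time; "q": joint angles; "qvel": joint speeds; "tau": joint torques, N m; "eef_pos": TCP position; "eef_rot": TCP orientation; "force": force on the tool from outside, world axes, zero at the start; "wrist_torque": the same for the moment, N m; "grip_width": finger opening in mm; "grasp_force": force on a finger pad.
Only numpy, scipy, OpenCV 4.12 (cv2) and the standard library are available. Lean on these libraries where they do the work, as an engineer would, in place of code of your own. Each camera call takes 0.05 s, during which the arm holds its last target. There are 200 camera calls.

TASK

I want to centre-punch this coupon. Lay the steel bar coupon with the painted cross flat on top of the piece of rail that serves as the anvil, cross up and backed by the middle of the rail head's width - set it down, do not drop it - and let go of it. Then draw the centre punch out of its bore in the slanted stand, turn it upright with the point down and finish while still holding it still like that, the point straight over the cross and about one centimetre above the coupon without touching it, so that I can sight it; leave the paint marker in the stand and everything else on the bench where it is.

Things in the scene. Friction and masses are not known exactly. Their poses are not given: they have to be found in the camera images.
- coupon: dark flame-cut flat steel coupon, 35 x 120 x 10 mm, about 0.33 kg, loose, lying flat on the bench with its painted side up. Origin: centre of its underside; x across the 35 mm width, y along the 120 mm length, z up out of the painted face
- coupon_cross (a point): where the two thin cream painted lines (about 30 mm long each) cross: the middle of the coupon's upper face, 10 mm above its underside
- anvil: rail anvil: a 160 mm length of light steel rail standing head up on its foot, 79 mm high, too heavy to shift (fixed). Head 42 mm wide, flat on top, bright; web 8 mm thick with two dark round holes; foot 79 mm wide, its edge 7 mm thick. Origin: on the bench under its middle; y along the rail, x across it, z up
- anvil_top (a point): middle of the flat top of the rail head, 79 mm above the bench; axes as the anvil's
- stand: slanted punch stand, fixed: a drilled brown wooden block 170 mm wide (y), 56 mm deep, 66 mm thick, between two blue steel cheeks on a blue base plate 130 x 200 x 6 mm. Its drilled face looks to -x and up; its upper edge, the highest part, is 93 mm above the bench. Three small bores are empty. Origin: on the bench, 8 mm from the plate's middle towards +x; z up
- stand_bore (a point): centre of the mouth of the punch's bore, 75 mm above the bench, 45 mm to the +y side of the stand's middle; axes as the stand's. The bore is 13.4 mm wide, 60 mm deep and leans 0.70 rad (40 deg) from vertical: the way out of it is (-0.644, 0, 0.765) in these axes
- punch: centre punch: plain steel rod, 12 mm in diameter, 118 mm long, 0.09 kg, the last 33 mm tapering to a point (-y end). Loose; at the start point down in its bore, head (+y end) out by 58 mm, leaning as the bore does to about 3 deg. Own y: from point to head, straight up when the punch is upright point down. Origin: half way along, on its surface; the centre line runs through (0, y, 6 mm)
- punch_tip (a point): the point of the punch, at (0, -59, 6) mm in its frame
- punch_head (a point): centre of the flat struck end of the punch, at (0, 59, 6) mm in its frame
- marker: yellow and white paint marker, 17 mm in diameter and 138 mm long, loose in the other big bore of the stand, 90 mm from the punch on the stand's -y side, sticking out 78 mm; stays there. Its own y axis points out of the bore
- try_square: bystander: steel try square, 190 x 110 x 16 mm, lying flat behind the work; origin under the middle of this extent
- flap_disc: bystander: brown-red flap disc, 122 mm in diameter, 9 mm thick, lying flat; origin under its centre
- chipping_hammer: bystander: chipping hammer with a wooden handle, 160 x 267 x 27 mm, lying at the right; origin under its middle
- coupon_1: bystander: dark steel coupon without a cross, 50 x 80 x 8 mm, at the back; origin under its centre
- coupon_2: bystander: dark square steel coupon without a cross, 60 x 60 x 6 mm, at the back; origin under its centre
Not all that is in view belongs to the job. Of the things that look like the coupon, the middle-sized one is meant.

How it is judged:
By the outcome, as a careful person would: the job done as asked, in the order asked, and still so for the second after the job is handed in, while the arm keeps its last pose, push and grip.
It also fails if it takes over 59 s, if anything falls off the work surface, if the arm or the gripper's body presses on something with over 40 N, if the wrist force passes 120 N, or if a joint passes its speed limit or range.

## Working session

There is one attempt and no reset: what is moved stays moved. The work goes in short steps, each a Python script; the robot and the scene stay as the last script left them, time stands still between calls to the robot, and variables do not carry over. Pictures are saved under pics/ and viewed, at most 10 in all, crops included, and the job is handed in when it is done.

```bash
ls; mkdir -p pics; python3 - <<'E'
from plant import ctrl,sensors,optics
import cv2,numpy as np
for n in("top","scene"):
    p,d=optics.grab_frame(n); cv2.imwrite(f"pics/{n}0.png",p[:,:,::-1]); np.savez(f"{n}0.npz",p=p,d=d)
    c=optics.camera_params(n); print(n,{k:np.round(v,4).tolist() for k,v in c.items()})
print({k:np.round(v,4).tolist() for k,v in optics.camera_params("wrist").items()})
s=sensors.read_state();print(s['t'],s['eef_rot'],ctrl.tcp_to_tips)
E
```

```text
pics
top {'mtx': [[444.1178, 0.0, 320.0742], [0.0, 444.1178, 203.4697], [0.0, 0.0, 1.0]], 'k1': 0.0028, 'R': [[0.0127, -0.9998, -0.0162], [-0.9925, -0.0106, -0.1216], [0.1214, 0.0176, -0.9924]], 't': [-107.1472, 565.4463, 1392.7009]}
scene {'mtx': [[410.8325, 0.0, 316.9092], [0.0, 410.8325, 207.1511], [0.0, 0.0, 1.0]], 'k1': -0.0936, 'R': [[0.8198, -0.5725, 0.0132], [-0.3061, -0.4575, -0.8349], [0.484, 0.6804, -0.5503]], 't': [-544.1309, 206.1746, 1072.7881]}
{'mtx': [[311.6303, 0.0, 325.1037], [0.0, 311.6303, 200.6677], [0.0, 0.0, 1.0]], 'k1': -0.0587, 'T_tool_cam': [[-0.0, -0.9487, -0.3163, 80.908], [1.0, -0.0003, 0.0009, -0.39], [-0.001, -0.3163, 0.9487, -118.1228], [0.0, 0.0, 0.0, 1.0]]}
0.1 [[-9.57141963e-01  2.89617681e-01 -9.27839879e-04]
 [ 2.89618964e-01  9.57140175e-01 -1.88177647e-03]
 [ 3.43077088e-04 -2.06984725e-03 -9.99997799e-01]] 25.0
```

View pics/top0.png

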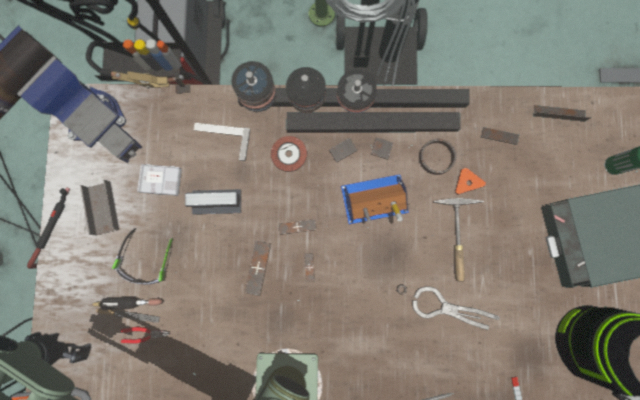

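View pics/scene0.png

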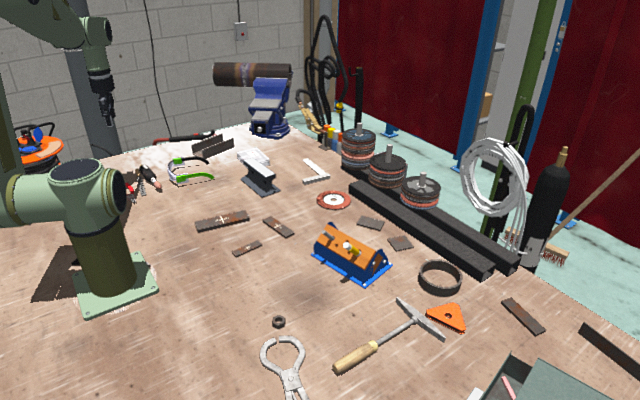

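Top view, with three bars that carry a cross: a large one at (258,268), about 55 px long; a middle one at (298,227), about 37 px; and a small one at (310,266), about 26 px. At about 3.1 mm/px, 120 mm is 38 px, so the middle one at (298,227) is meant. The anvil is at (213,201). The stand is at (375,200), with the marker at (397,210) and the punch near (364,214).

```bash
cat > h.py <<'E'
from plant import ctrl,sensors,optics
import cv2,numpy as np
from scipy.spatial.transform import Rotation as Ro
def cam(n,s=None):
    c=optics.camera_params(n); M=c['mtx']; k=c['k1']
    if n=='wrist':
        T=np.eye(4);T[:3,:3]=s['eef_rot'];T[:3,3]=s['eef_pos'];T=T@c['T_tool_cam'];R=T[:3,:3];o=T[:3,3]
    else: R=np.array(c['R']).T;o=-R@c['t']
    return M,k,R,o
def rays(C,px):
    M,k,R,o=C; px=np.atleast_2d(px).astype(float)
    u=cv2.undistortPoints(px.reshape(-1,1,2),M,np.array([k,0,0,0.])).reshape(-1,2)
    return np.c_[u,np.ones(len(u))]@R.T
def onplane(C,px,z):
    d=rays(C,px);o=C[3];return o+d*((z-o[2])/d[:,2])[:,None]
def proj(C,X):
    M,k,R,o=C;x=(np.atleast_2d(X)-o)@R;x=x[:,:2]/x[:,2:];r=(x**2).sum(1,keepdims=True)
    x=x*(1+k*r);return x*[M[0,0],M[1,1]]+[M[0,2],M[1,2]]
def cross(L):  # nearest point of rays [(o,d)..]
    A=0;b=0
    for o,d in L:
        d=d/np.linalg.norm(d);P=np.eye(3)-np.outer(d,d);A=A+P;b=b+P@o
    return np.linalg.solve(A,b)
def down(yaw):  # tool z down, tool x at yaw
    c,s=np.cos(yaw),np.sin(yaw);return np.array([[c,s,0],[s,-c,0],[0,0,-1.]])
def shot(n,name):
    s=sensors.read_state();p,d=optics.grab_frame(n);C=cam(n,s);cv2.imwrite(f'pics/{name}.png',p[:,:,::-1])
    np.savez(name+'.npz',p=p,d=d,M=C[0],k=C[1],R=C[2],o=C[3]);return p,d,C
def load(name):
    f=np.load(name+'.npz');return f['p'],f['d'],(f['M'],float(f['k']),f['R'],f['o'])
E
python3 - <<'E'
from h import *
C=cam('top')
for n,px,z in[('coupon',(298,227),10),('anv',(213,199),79),('stand',(375,195),70),('mark',(397,205),120),('punch',(364,213),110)]: print(n,onplane(C,px,z).round(0))
im=cv2.imread('pics/top0.png');cv2.imwrite('pics/crop0.png',cv2.resize(im[160:310,180:420],(800,500),interpolation=cv2.INTER_CUBIC))
# wrist view candidates
for p in[(330,40,420),(330,60,380)]:
    print(ctrl.solve_ik(np.array(p,float),down(np.pi)))
E
```

```text
coupon [[492. -29.  10.]]
anv [[572. 233.  79.]]
stand [[ 591. -273.   70.]]
mark [[ 554. -333.  120.]]
punch [[ 530. -235.  110.]]
[-1.41688270e-01 -4.23921784e-01  1.78184244e+00 -4.44089210e-16
  1.78367200e+00 -1.71248460e+00]
[-8.00618504e-02 -4.15031851e-01  1.85490486e+00 -4.44089210e-16
  1.70171965e+00 -1.65085818e+00]
```

View pics/crop0.png

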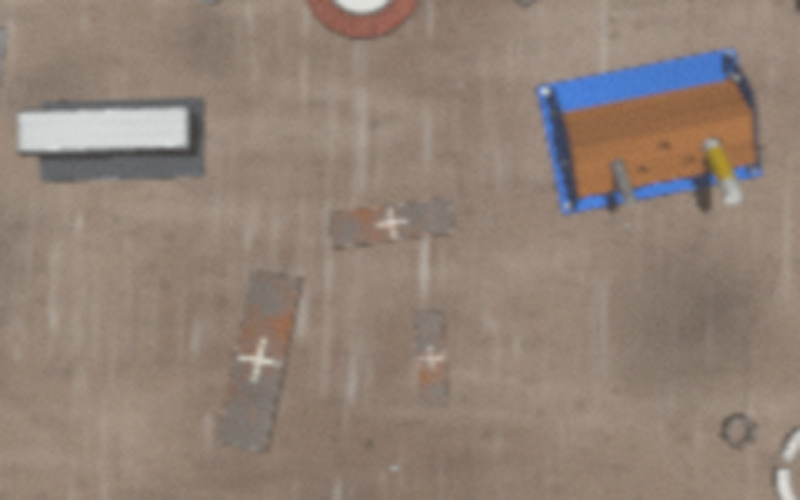

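The crop confirms the middle bar, with its cross at top-view pixel (298,227). Next are close wrist views of the anvil, the stand and the coupon.

```bash
python3 - <<'E'
from h import *
D=down(np.pi)
for n,p in[('anv1',(545,233,250)),('cou1',(470,-29,220)),('sta1',(500,-235,230)),('sta2',(500,-330,230))]:
    ctrl.move_ptp(np.array(p,float),D); ctrl.hold(0.15); shot('wrist',n)
print(sensors.read_state()['t'])
a=[cv2.imread(f'pics/{n}.png') for n in('anv1','cou1','sta1','sta2')]
a=np.vstack([np.hstack(a[:2]),np.hstack(a[2:])]);cv2.imwrite('pics/m1.png',cv2.resize(a,(800,500),interpolation=cv2.INTER_AREA))
E
```

```text
5.075
```

View pics/m1.png

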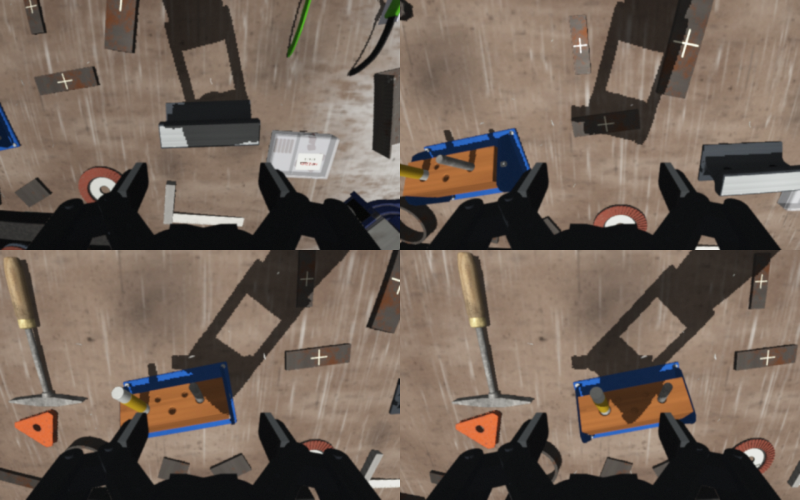

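Mosaic of wrist views at half scale, with positions given in full-frame pixels. In anv1 the anvil head spans about (256..416, 195..235) and the coupon cross is at (104,130). In cou1 the coupon, in shadow, has its cross at (328,197). The cross is at (510,170) in sta1 and (587,171) in sta2. The punch is near (315,225) in sta1 and (420,235) in sta2.

```bash
cat > m.py <<'E'
from h import *
def cloud(d,C):
    v,u=np.nonzero(d>0); x=d[v,u]; 
    return np.c_[u,v],C[3]+rays(C,np.c_[u,v])*x[:,None]
for n,px in[('anv1',(104,130)),('cou1',(328,197)),('sta1',(510,170)),('sta2',(587,171))]:
    p,d,C=load(n); UV,X=cloud(d,C)
    bench=np.median(X[np.abs(X[:,2])<15,2]); 
    # anvil head
    m=(np.abs(X[:,2]-bench-79)<6)&(np.hypot(X[:,0]-572,X[:,1]-233)<110)
    if m.sum()>200:
        r=cv2.minAreaRect(onplane(C,UV[m],79)[:,:2].astype(np.float32));print(n,'anvil',np.round(r[0],1),np.round(r[1],1),round(r[2],2),'z',np.median(X[m,2]).round(1))
    # coupon: cross = bright pixels; 
    u,v=px;w=24;g=p[v-w:v+w,u-w:u+w].astype(float)
    cr=g.min(2); t=np.percentile(cr,50); mk=(cr>t+0.55*(cr.max()-t)); lab=cv2.connectedComponentsWithStats(mk.astype(np.uint8),connectivity=8)
    i=1+np.argmax(lab[2][1:,4]); ys,xs=np.nonzero(lab[1]==i); P=onplane(C,np.c_[xs+u-w,ys+v-w],10)[:,:2]
    r=cv2.minAreaRect(P.astype(np.float32)); 
    # coupon footprint from depth
    m=(X[:,2]-bench>5)&(X[:,2]-bench<16)&(np.hypot(*(X[:,:2]-P.mean(0)).T)<75)
    Q=onplane(C,UV[m],10)[:,:2]; q=cv2.minAreaRect(Q.astype(np.float32)) if len(Q)>50 else None
    ev=np.linalg.eigh(np.cov(Q.T))[1][:,1]
    print(n,'bench',bench.round(2),'cross',P.mean(0).round(1),np.round(r[1],1),len(P),'coupon',q and np.round([*q[0],*q[1],q[2]],1),Q.mean(0).round(1),'long axis',np.arctan2(ev[1],ev[0]).round(3))
E
python3 m.py
python3 - <<'E'
import cv2,numpy as np
a=[cv2.resize(cv2.imread(f'pics/{n}.png')[170:310,x:x+200],(400,280),interpolation=cv2.INTER_CUBIC) for n,x in(('sta1',180),('sta2',280))]
b=cv2.resize(cv2.imread('pics/scene0.png')[215:295,300:400],(400,320),interpolation=cv2.INTER_CUBIC)
c=cv2.resize(cv2.imread('pics/anv1.png')[150:250,220:440],(400,182),interpolation=cv2.INTER_CUBIC)
c=np.vstack([c,np.zeros((138,400,3),np.uint8)])
cv2.imwrite('pics/c2.png',np.vstack([np.hstack(a),np.hstack([b,c])]))
E
```

```text
anv1 anvil [574.4 243.7] [ 44.1 160. ] 2.21 z 79.6
anv1 bench 0.7 cross [496.3 -24.7] [21.  19.2] 88 coupon [496.  -22.2  35.7 123.5   8. ] [495.6 -20.9] long axis 1.706
cou1 anvil [574.1 235. ] [ 46.5 151.2] 2.26 z 79.8
cou1 bench 0.73 cross [520.  -30.4] [ 7.3 53.4] 219 coupon [495.3 -24.1  36.6 119.    8. ] [495.4 -24.3] long axis 1.702
sta1 bench 0.72 cross [496.5 -23.4] [20.5 19.1] 97 coupon [495.8 -24.6  37.1 122.4   7.7] [495.5 -25.1] long axis 1.704
sta2 bench 0.67 cross [496.7 -23.4] [20.6 19.4] 84 coupon [495.6 -25.5  37.6 124.9   8.3] [495.7 -26.7] long axis 1.708
```

View pics/c2.png

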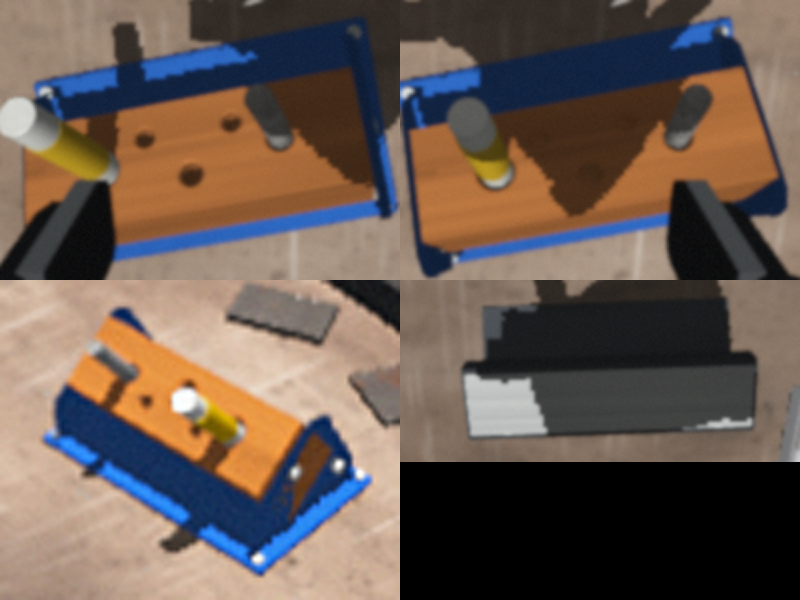

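The crops show:
- **sta1:** the punch head disc is at about (309,218) and it enters the bore at about (321,240). The marker enters at (232,255).
- **sta2:** the punch head is at about (429,219), its bore at (420,239), and the marker's bore at (327,259).

The anvil head's flat top is clear in the depth data.

```bash
cat > s.py <<'E'
from h import *
from m import cloud
L={};
for n,hd,mo,mm in[('sta1',(309,218.5),(321,240),(232,255)),('sta2',(429,219),(420,239),(327.5,259))]:
    p,d,C=load(n); UV,X=cloud(d,C); c=onplane(C,mo,75)[0]
    print(n,'mouth',c.round(1),'marker mouth',onplane(C,mm,75)[0].round(1),'head',onplane(C,hd,119)[0].round(1))
    for k,q in(('head',hd),('mouth',mo)): L.setdefault(k,[]).append((C[3],rays(C,q)[0]))
    hsv=cv2.cvtColor(p,cv2.COLOR_RGB2HSV)[UV[:,1],UV[:,0]]
    m=(hsv[:,0]>5)&(hsv[:,0]<18)&(hsv[:,1]>130)&(np.hypot(X[:,0]-c[0]-20,X[:,1]-c[1]+45)<100)&(X[:,2]>45)&(X[:,2]<100)
    Q=X[m]; n0=np.array([-.644,0,.765])
    for i in range(8):
        o=Q.mean(0);nn=np.linalg.svd(Q-o,full_matrices=False)[2][2];nn*=np.sign(nn[2]);r=(Q-o)@nn;Q=Q[np.abs(r)<max(1.5,1.5*np.std(r))]
    print(n,'face n',nn.round(3),'yaw',np.arctan2(-nn[1],-nn[0]).round(3),len(Q),'pt',o.round(1),'mouth off plane',((c-o)@nn).round(2))
print({k:cross(v).round(1) for k,v in L.items()})
# punch axis via depth points above the face near the punch
for n in('sta1','sta2'):
    p,d,C=load(n); UV,X=cloud(d,C)
    m=((X-o)@nn>8)&((X-o)@nn<75)&(np.hypot(X[:,0]-c[0]+20,X[:,1]-c[1])<35)&(X[:,2]<135)
    Q=X[m];print(n,len(Q),'surface pts',Q.mean(0).round(1),'max along n',((Q-o)@nn).max().round(1), 'dir',np.linalg.svd(Q-Q.mean(0),full_matrices=False)[2][0].round(3))
E
python3 s.py | grep -v '^anv\|^cou\|cross'
```

```text
sta1 mouth [ 550.1 -236.9   75. ] marker mouth [ 566.8 -324.9   75. ] head [ 510.3 -245.9  119. ]
sta1 face n [-0.63  -0.132  0.765] yaw 0.206 6854 pt [ 554.8 -269.    77.2] mouth off plane -2.95
sta2 mouth [ 549.3 -236.6   75. ] marker mouth [ 570.9 -326.3   75. ] head [ 510.8 -246.1  119. ]
sta2 face n [-0.63  -0.132  0.765] yaw 0.206 7965 pt [ 557.9 -280.7   77.9] mouth off plane -2.55
{'head': array([ 510.7, -245.9,  118.5]), 'mouth': array([ 549.1, -236.9,   76.1])}
sta1 397 surface pts [ 520.4 -242.7  110.3] max along n 59.2 dir [ 0.699  0.184 -0.691]
sta2 417 surface pts [ 520.8 -246.1  110. ] max along n 59.5 dir [ 0.707  0.077 -0.703]
```

```bash
python3 - <<'E'
from h import *
R=down(1.705);P=np.array([496.2,-24,0.])
print(ctrl.tcp_to_tips)
ctrl.move_ptp(P+[0,0,90],R);ctrl.gripper_to(47,40);print(ctrl.tcp_to_tips)
ctrl.move_l(P+[0,0,45],vel=150)
h=ctrl.move_l(P+[0,0,8],vel=25,threshold=4);s=sensors.read_state();print(h,s['eef_pos'],s['force'],s['grip_width'],s['t'])
z=s['eef_pos'][2]
ctrl.move_l(P+[0,0,z+2.5],vel=50)
ctrl.gripper_to(20,60);s=sensors.read_state();print(s['eef_pos'],s['grip_width'],s['grasp_force'],s['force'],s['t'],ctrl.tcp_to_tips)
shot('wrist','g1')
E
```

```text
25.0
25.0
True [496.14712667 -23.95728467  22.5281048 ] [-1.14625761 -0.54654026  5.74279751] 47.09817865129239 8.6083
[496.22419123 -24.00971626  25.13792481] 33.33852862022351 60.531349182128906 [-1.17187552  0.44488606  2.71841834] 9.1167 25.0
```

```bash
python3 - <<'E'
from h import *
s=sensors.read_state();p=s['eef_pos'];f0=s['force']
ctrl.move_l(p+[0,0,115],vel=200);s=sensors.read_state();print(s['force']-f0,s['force'],s['grip_width'],s['grasp_force'],s['t'])
p,d,C=shot('wrist','g2');cv2.imwrite('pics/g2c.png',cv2.resize(p[130:400,120:520,::-1],(800,540)))
E
```

```text
[ 5.22666907e-03  3.15530499e-01 -6.91568788e+00] [-0.49091515  0.43900685 -3.93944423] 33.21132847308338 60.01624345779419 9.8917
```

View pics/g2c.png

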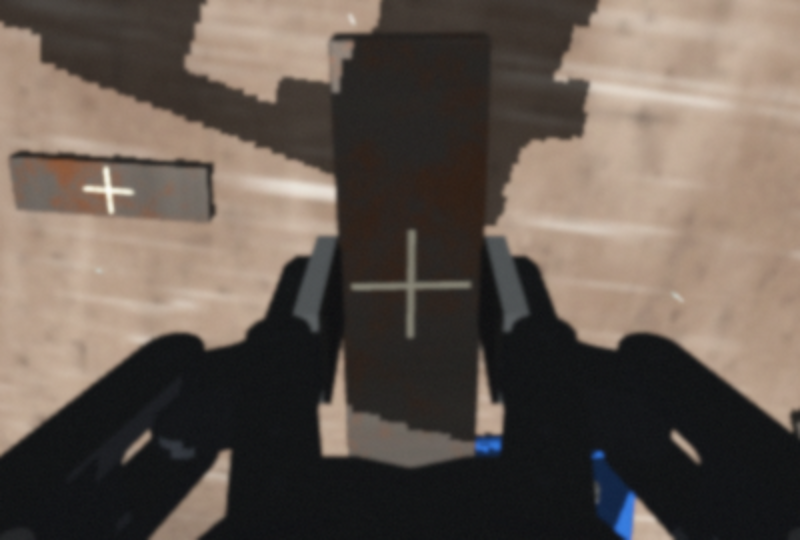

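The coupon is held level and square in the jaws, with its cross at full-frame pixel (325.5,273).

```bash
python3 - <<'E'
from h import *
s=sensors.read_state();p,d,C=load('g2')
X=onplane(C,(325.5,273),s['eef_pos'][2]-15)[0];t=s['eef_rot'].T@(X-s['eef_pos']);print('cross in tool',t.round(2))
A=np.array([574.3,243.7]);R=down(1.609)
o=(R@[t[0],t[1],0])[:2];P=np.r_[A-o,0]
ctrl.move_ptp(P+[0,0,145],R);ctrl.move_l(P+[0,0,112],vel=120);ctrl.hold(.2)
h=ctrl.move_l(P+[0,0,100],vel=20,threshold=4);s=sensors.read_state();print(h,s['eef_pos'],s['force'],s['t'])
ctrl.gripper_to(46,40);ctrl.hold(.1)
ctrl.move_l(P+[0,0,190],vel=150);print(sensors.read_state()['t'],sensors.read_state()['grip_width'])
p,d,C=shot('wrist','a2')
Q=p[150:350,200:450]
cv2.imwrite('pics/a2c.png',cv2.resize(Q[:,:,::-1],(750,600),interpolation=cv2.INTER_CUBIC))
E
```

```text
cross in tool [-1.34  0.89 14.99]
True [573.48794892 245.17186291 104.17918529] [-0.40763428 -0.55620891  4.82551204] 12.1083
13.225 45.846151506010955
```

View pics/a2c.png

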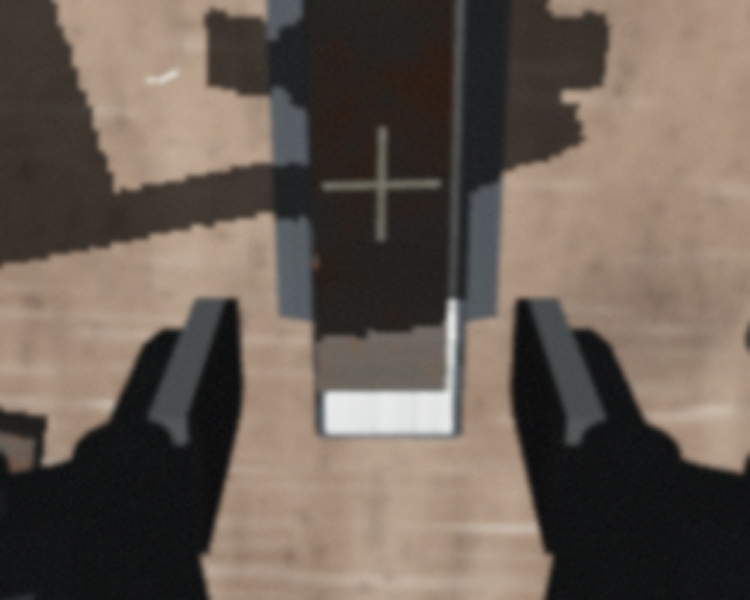

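The coupon lies flat on the rail head. Its centre line is at crop x≈382, against about 390 for the rail head, so it sits slightly to the left. I'll quantify that and shift it.

```bash
cat > r.py <<'E'
from h import *
import sys
p,d,C=load(sys.argv[1]); cx=tuple(map(float,sys.argv[2:4])); r0,r1=map(int,sys.argv[4:6])  # cross px; rows of bare rail
v,u=np.nonzero(d>0);Z=np.full(d.shape,-1.);X=C[3]+rays(C,np.c_[u,v])*d[v,u][:,None];Z[v,u]=X[:,2]
m=(Z>72)&(Z<95);m[:,:225]=0;m[:,420:]=0
Rt=[];Lt=[]
for r in range(160,r1):
    c=np.nonzero(m[r])[0]
    if len(c)>20:
        Rt.append((c.max()+.5,r))
        if r>=r0: Lt.append((c.min()-.5,r))
Rt=onplane(C,Rt,79)[:,:2];Lt=onplane(C,Lt,79)[:,:2];X=onplane(C,cx,89)[0]
k=np.polyfit(Rt[:,1],Rt[:,0],1);res=Rt[:,0]-np.polyval(k,Rt[:,1]);g=np.abs(res)<1.5;k=np.polyfit(Rt[g,1],Rt[g,0],1)
xr=np.polyval(k,X[1]);off=np.mean(Lt[:,0]-np.polyval(k,Lt[:,1]))
print('cross',X.round(1),'rail dx/dy',k[0].round(4),'right edge',xr.round(1),'width',-off.round(1),'rail mid x at cross',(xr+off/2).round(1),'bare-end y',Lt[:,1].max().round(1))
E
python3 r.py a2 326.8 211.7 281 294
```

```text
cross [573.8 244.3  89. ] rail dx/dy -0.0339 right edge 597.3 width 42.2 rail mid x at cross 576.3 bare-end y 177.1
```

```bash
python3 - <<'E'
from h import *
R=down(1.609);P=np.array([573.4,245.2,0.])
ctrl.move_l(P+[0,0,105],vel=150);ctrl.gripper_to(20,60);print(sensors.read_state()['force'])
ctrl.move_l(P+[0,0,110],vel=60)
P=P+[2.4,0,0];R=down(1.605)
ctrl.move_l(P+[0,0,109],R,vel=30);ctrl.hold(.2)
h=ctrl.move_l(P+[0,0,100],vel=20,threshold=4);s=sensors.read_state();print(h,s['eef_pos'],s['force'],s['t'])
ctrl.gripper_to(46,40);ctrl.hold(.1)
ctrl.move_l(P+[0,0,190],vel=150);print(sensors.read_state()['t'])
p,d,C=shot('wrist','a3')
g=p[190:235,290:365].min(2).astype(int);mk=(g>np.median(g)+0.5*(g.max()-np.median(g)))
ys,xs=np.nonzero(mk);print('cross px',xs.min()+290,xs.max()+290,ys.min()+190,ys.max()+190,((xs.min()+xs.max())/2+290,(ys.min()+ys.max())/2+190))
E
python3 r.py a3 326.8 211.7 281 294
python3 - <<'E'
import sys;sys.path.insert(0,'.')
from h import *
# IK for punch
a=np.array([-.65,-.145,.745]);a/=np.linalg.norm(a)
for sg in(1,-1):
    y=np.cross([0,0,1.],a);y*=sg/np.linalg.norm(y);R=np.c_[np.cross(y,-a),y,-a]
    H=np.array([510.7,-246,118.5]);G=H-30*a;T=G+6*a
    for k in(0,70,75): print(sg,k,ctrl.solve_ik(T+k*a,R))
    print('x axis',R[:,0].round(2))
E
```

```text
[ 0.06979624 -0.26422112  0.57928718]
True [576.21380685 245.32895178 105.27713882] [1.065515   0.12885701 4.22939641] 15.2667
16.375
cross px 290 364 190 234 (np.float64(327.0), np.float64(212.0))
cross [576.3 244.5  89. ] rail dx/dy -0.0347 right edge 597.4 width 41.8 rail mid x at cross 576.5 bare-end y 177.3
1 0 [-0.89814886  0.27382258  2.02665168  1.02830475  0.77489776 -0.29136843]
1 70 [-1.00062663  0.11390641  2.07159986  0.91957434  0.90585362 -0.2244121 ]
1 75 [-1.0083706   0.10274302  2.07382218  0.91263275  0.91633206 -0.22032697]
x axis [0.73 0.16 0.67]
-1 0 None
-1 70 None
-1 75 None
x axis [-0.73 -0.16 -0.67]
```

```bash
python3 - <<'E'
from h import *
p,d,C=load('a3');g=p[175:250,285:370].min(2).astype(np.uint8)
th=cv2.morphologyEx(cv2.GaussianBlur(g,(0,0),.7),cv2.MORPH_TOPHAT,np.ones((9,9)))
mk=(th>0.5*th[20:55,25:60].max()).astype(np.uint8);l=cv2.connectedComponentsWithStats(mk,connectivity=8)
for i in range(1,l[0]):
    if l[2][i,4]>30:print(l[2][i][:5]+[285,175,0,0,0],l[3][i]+[285,175])
a=np.array([-.65,-.145,.745]);a/=np.linalg.norm(a)
y=np.cross([0,0,1.],a);y/=np.linalg.norm(y);R=np.c_[np.cross(y,-a),y,-a]
H=np.array([510.7,-246,118.5]);T=H-27*a+6*a
s=sensors.read_state();ctrl.move_l(s['eef_pos']+[-40,-60,90],vel=250)
ctrl.gripper_to(36,40)
ctrl.move_ptp(T+65*a,R);ctrl.hold(.2);print(sensors.read_state()['t'],sensors.read_state()['eef_pos']-(T+65*a))
p,d,C=shot('wrist','p1');print('pred head',proj(C,H).round(1),'mouth',proj(C,[549.5,-236.8,75.5]).round(1))
cv2.imwrite('pics/p1c.png',cv2.resize(p[100:400,125:525,::-1],(800,600),interpolation=cv2.INTER_CUBIC))
E
```

```text
[309 192  38  38 206] [327.52427184 210.96116505]
19.1667 [0.6429779  0.64411219 0.32533105]
pred head [[325.4 248. ]] mouth [[324.7 211. ]]
```

View pics/p1c.png

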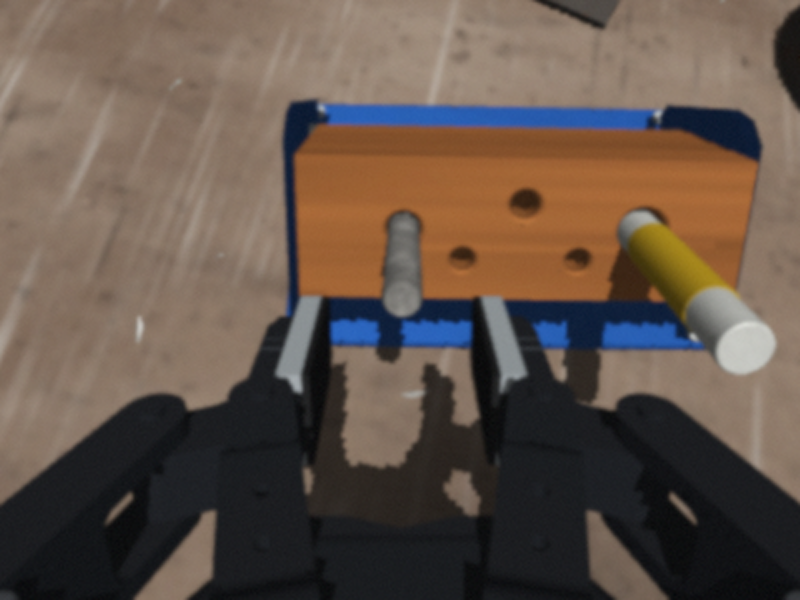

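The cross on the anvil is confirmed at (327.5,211) and centred. In the pre-grasp view the punch head is at full-frame (326.5,250.5) against a predicted (325.4,248), and the bore is at (327,210). The jaws straddle it, and the marker is well clear on the right.

```bash
python3 - <<'E'
from h import *
a=np.array([-.65,-.145,.745]);a/=np.linalg.norm(a)
y=np.cross([0,0,1.],a);y/=np.linalg.norm(y);R=np.c_[np.cross(y,-a),y,-a]
H=np.array([510.7,-246,118.5]);T=H-21*a-1.0*R[:,0]+.4*y
f0=sensors.read_state()['force']
h=ctrl.move_l(T,R,vel=80,threshold=8);s=sensors.read_state();print(h,s['eef_pos']-T,(s['force']-f0).round(1))
if not h:
    ctrl.gripper_to(5,60);s=sensors.read_state();print(s['grip_width'],s['grasp_force'],(s['force']-f0).round(1),s['t'])
    n=np.array([-.63,-.132,.765]);n/=np.linalg.norm(n);q=s['eef_pos']
    for k in(20,40,75):
        h=ctrl.move_l(q+k*n,vel=80,threshold=25);s=sensors.read_state();print(k,h,(s['force']-f0).round(1),s['grip_width'],s['grasp_force'])
    p,d,C=shot('wrist','p2');cv2.imwrite('pics/p2c.png',cv2.resize(p[100:400,125:525,::-1],(600,450)))
    print(s['t'])
E
```

```text
False [ 0.06223221 -0.17553811  0.23062569] [0.3 0.4 2. ]
10.274793156330189 58.34002222226445 [-0.2  0.5  1.9] 20.525
20 False [-0.   0.6  0.1] 10.484965205351207 58.68092603981495
40 False [-0.6  0.7  0.3] 10.571351691803741 58.68358893028926
75 False [ 0.1 -0.3  0.4] 10.610029751807211 58.67339281961904
21.9167
```

```bash
python3 - <<'E'
from h import *
s=sensors.read_state();R=down(.3)
ctrl.move_l(s['eef_pos']+[-10,0,60],vel=200)
q=sensors.read_state()['eef_pos']
ctrl.move_ptp(np.r_[q[:2]+[20,20],265],R)
ctrl.move_ptp(np.array([576.4,244.4,89+50+97.]),R);ctrl.hold(.4);s=sensors.read_state();print(s['t'],s['grip_width'],s['q'].round(2))
p,d,C=shot('wrist','u1');print('pred tip',proj(C,s['eef_pos']+R@[0,0,97]),'cross',proj(C,[576.4,244.4,89]))
p2,d2,C2=shot('scene','us');print('scene pred tip',proj(C2,s['eef_pos']+R@[0,0,97]),'cross',proj(C2,[576.4,244.4,89]))
c=proj(C2,[576.4,244.4,120])[0].astype(int)
a=cv2.resize(p[100:350,225:425,::-1],(400,500),interpolation=cv2.INTER_CUBIC)
b=cv2.resize(p2[c[1]-50:c[1]+50,c[0]-40:c[0]+40,::-1],(400,500),interpolation=cv2.INTER_CUBIC);print('scene crop origin',c-[40,50])
cv2.imwrite('pics/u1c.png',np.hstack([a,b]))
E
```

```text
25.4 10.4471012350459 [ 0.26  0.33  1.43 -0.    1.38  1.53]
pred tip [[324.60662757 213.32689008]] cross [[324.28110186 193.45186328]]
scene pred tip [[257.46169367 150.91893878]] cross [[258.26703717 163.5532521 ]]
scene crop origin [217 105]
```

View pics/u1c.png

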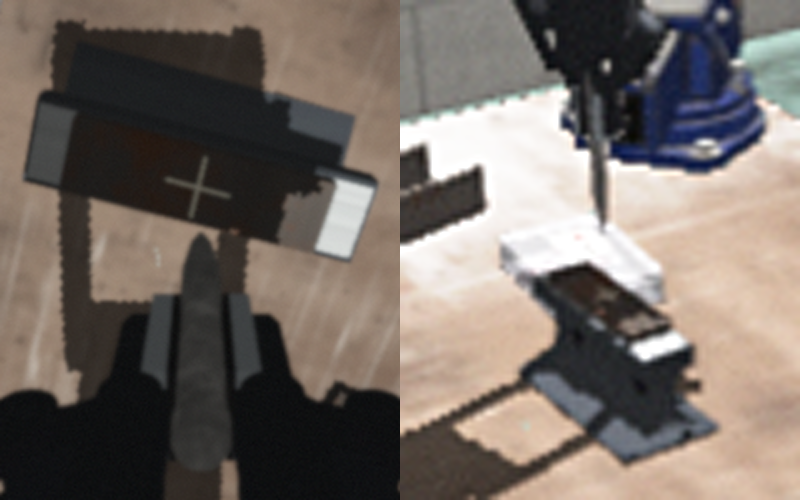

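In the wrist view, upright over the coupon, the tip is at (327,217.5), the head face centre at about (326,320) and the cross at (325,193.5). In the scene view the tip is at (257.8,149.4) and the cross at (258,164).

```bash
python3 - <<'E'
from h import *
from scipy.optimize import least_squares
s=sensors.read_state();p,d,C=load('u1');p2,d2,C2=load('us');R=s['eef_rot'];o=s['eef_pos'];print(o)
print('head pred px',proj(C,o+R@[0,0,-21]).round(1))
b=np.array([258,164])-proj(C2,[576.4,244.4,89])[0]   # scene bias at cross
def f(x,w=1):
    t,h=o+R@x[:3],o+R@x[3:];return np.r_[proj(C,t)[0]-[327,217.5],.6*(proj(C,h)[0]-[326,320]),w*(proj(C2,t)[0]-b-[257.8,149.4]),2*(np.linalg.norm(x[:3]-x[3:])-118),.5*(x[5]+21)]
for w in(1,0): r=least_squares(f,[0,0,97,0,0,-21],args=(w,));print(w,r.x.round(1),r.fun.round(2))
# depth on rod axis in wrist view: rod surface points in tool frame
v,u=np.nonzero(d>0);X=(C[3]+rays(C,np.c_[u,v])*d[v,u][:,None]-o)@R
m=(np.hypot(X[:,0],X[:,1])<12)&(X[:,2]>-25)&(X[:,2]<110)
for z in range(-20,100,10):
    k=m&(np.abs(X[:,2]-z)<5)&(np.abs(X[:,1])<5)
    if k.sum()>3:print(z,k.sum(),'x near-surface',np.percentile(X[k,0],[50,90]).round(1),'y',X[k,1].mean().round(1))
print('zmax',np.sort(X[m,2])[-6:].round(1))
E
```

```text
[576.44691394 244.25739362 236.02329807]
head pred px [[323.3 322.5]]
1 [ -2.6   2.   95.5   2.3   1.  -22.4] [-0.02 -0.11 -0.   -0.01 -0.27  1.07 -0.16 -0.68]
0 [ -3.3   2.   96.9   1.2   1.  -21. ] [ 0. -0.  0. -0. -0.  0.  0.  0.]
-20 782 x near-surface [2.4 5.5] y 0.3
-10 377 x near-surface [4.9 5.9] y -0.5
0 284 x near-surface [4.9 5.7] y -0.0
10 244 x near-surface [4.8 5.5] y -0.2
20 189 x near-surface [4.5 5.3] y -0.2
30 153 x near-surface [4.4 5.1] y 0.3
40 126 x near-surface [4.2 4.8] y 0.1
50 114 x near-surface [4.  4.6] y 0.0
60 92 x near-surface [3.9 4.5] y 0.3
70 53 x near-surface [3.1 3.9] y 0.5
80 32 x near-surface [2.  2.7] y 1.0
90 6 x near-surface [0.8 1.3] y 0.9
zmax [85.8 86.8 87.3 87.8 91.6 92.3]
```

```bash
cat > fin.py <<'E'
from h import *
a=np.array([-.027,.01,1]);a/=np.linalg.norm(a)
R0=down(.3);w=R0@a;ax=np.cross(w,[0,0,-1.]);RT=Ro.from_rotvec(ax).as_matrix()@R0   # small-angle turn: axis -> straight down
tip=np.array([-2.5,1.6,96.])
E
python3 - <<'E'
from fin import *
print((RT@a).round(4))
X=np.array([576.5,244.0,89.])
ctrl.move_l(X+[0,0,30]-RT@tip,RT,vel=80)
ctrl.move_l(X+[0,0,11]-RT@tip,RT,vel=40);ctrl.hold(.5);s=sensors.read_state();print(s['t'],s['eef_pos']-(X+[0,0,11]-RT@tip))
out=[]
for n,k,sc in(('wrist','f_w',(60,75)),('scene','f_s',(30,37)),('top','f_t',(30,37))):
    p,d,C=shot(n,k);t=proj(C,X+[0,0,11])[0];x=proj(C,X)[0];c=((t+x)/2).astype(int);og=c-[sc[0]//2*1,sc[1]//2*1]
    q=p[og[1]:og[1]+sc[1],og[0]:og[0]+sc[0],::-1];out.append(cv2.resize(q,(260,325*1),interpolation=cv2.INTER_CUBIC))
    print(n,'tip',t.round(1),'cross',x.round(1),'origin',og,'scale',260/sc[0],325/sc[1])
cv2.imwrite('pics/f1.png',np.hstack(out))
E
```

```text
[-0. -0. -1.]
27.0333 [0.03015924 0.02268404 0.08505771]
wrist tip [326.8 217. ] cross [326.9 212.2] origin [296 177] scale 4.333333333333333 4.333333333333333
scene tip [258.2 160.8] cross [258.3 163.6] origin [243 144] scale 8.666666666666666 8.783783783783784
top tip [207.9 196.5] cross [208.8 197. ] origin [193 178] scale 8.666666666666666 8.783783783783784
```

View pics/f1.png

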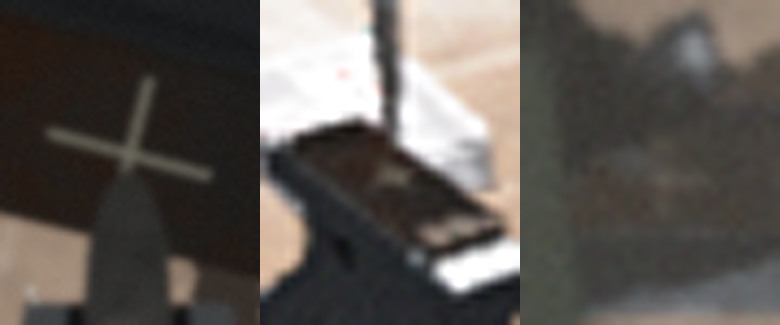

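The wrist view shows the tip at (325.3,215.8) and the cross at (326,212.3), almost aligned with a small gap. In the scene view the cross is at about (259,164) and the rod merges with the dark coupon near (258,160). I'll use the depth data for the gap and the tilt.

```bash
python3 - <<'E'
from fin import *
X0=np.array([576.5,244.0,89.])
for n in('f_w','f_s'):
    p,d,C=load(n);v,u=np.nonzero(d>0);X=C[3]+rays(C,np.c_[u,v])*d[v,u][:,None]
    r=np.hypot(X[:,0]-X0[0],X[:,1]-X0[1])
    print(n,'coupon z',np.median(X[(r>8)&(r<16)&(np.abs(X[:,2]-89)<4),2]).round(2))
    m=(r<9)&(X[:,2]>92);o=np.argsort(X[m,2])[:8];print('lowest rod pts',np.c_[u[m][o],v[m][o],X[m][o].round(1)].tolist())
    vw=C[3]-X0;vw[2]=0;vw/=np.linalg.norm(vw);sd=np.array([-vw[1],vw[0],0])
    for z in range(100,175,8):
        k=(r<14)&(np.abs(X[:,2]-z)<4)
        if k.sum()>3:
            q=X[k]-X0;ss=q@sd;print(z,k.sum(),'toward cam p85',np.percentile(q@vw,85).round(1),'side mid',((np.percentile(ss,3)+np.percentile(ss,97))/2).round(1))
    print('vw',vw.round(2),'sd',sd.round(2))
p,d,C=load('f_s');print(np.rint(p[154:168,252:266].mean(2)).astype(int))
E
```

```text
f_w coupon z 89.54
lowest rod pts [[326.0, 216.0, 578.5, 245.2, 104.1], [325.0, 216.0, 578.3, 245.9, 104.3], [327.0, 217.0, 579.3, 244.7, 107.9], [324.0, 217.0, 579.4, 246.9, 110.1], [325.0, 217.0, 579.7, 246.3, 110.5], [326.0, 217.0, 580.1, 245.7, 111.0], [329.0, 219.0, 580.0, 243.4, 112.9], [323.0, 218.0, 579.5, 247.6, 112.9]]
108 6 toward cam p85 3.8 side mid 0.9
116 31 toward cam p85 4.6 side mid 0.6
124 37 toward cam p85 5.5 side mid 0.5
132 65 toward cam p85 5.9 side mid 0.6
140 98 toward cam p85 5.9 side mid 0.9
148 106 toward cam p85 5.8 side mid 0.5
156 121 toward cam p85 5.7 side mid 0.5
164 134 toward cam p85 5.7 side mid 0.4
172 168 toward cam p85 5.9 side mid 0.4
vw [0.96 0.28 0.  ] sd [-0.28  0.96  0.  ]
f_s coupon z 88.73
lowest rod pts [[258.0, 160.0, 576.9, 245.5, 102.6], [258.0, 159.0, 576.2, 243.5, 107.6], [259.0, 158.0, 578.6, 240.0, 112.4], [258.0, 158.0, 575.1, 240.7, 113.1], [257.0, 158.0, 571.7, 241.8, 113.6], [259.0, 157.0, 581.1, 244.4, 113.8], [257.0, 157.0, 573.1, 244.1, 116.1], [258.0, 157.0, 574.3, 238.5, 118.1]]
116 6 toward cam p85 4.6 side mid 0.3
124
[... 438 characters left out ...]
5 255 255 241  88 103 240 255 242 231 235 248 254]
 [207 168 141 209 222 104 102 240 255 247 235 229 233 242]
 [ 45  34  31  72 104  88 101 210 250 243 239 235 230 234]
 [ 33  30  35  38  40  53 114 216 252 248 246 245 238 232]
 [ 36  39  37  39  38  46  89 189 255 255 254 252 242 216]
 [ 44  44  43  43  41  45  43  64 150 217 238 236 229 221]
 [ 43  39  41  42  50  57  49  38  48 104 187 228 207 190]
 [ 42  36  40  39  56  78  81  73  58  41  69 119 163 188]
 [ 42  42  39  44  64  78  83  87  48  35  33  41  79 146]
 [ 49  45  41  50  53  44  46  50  51  42  38  37  36  62]
 [ 63  56  47  45  43  42  39  40  43  38  38  41  36  36]
 [ 47  56  53  46  39  44  38  39  41  40  39  37  36  37]]
```

```bash
python3 - <<'E'
from h import *
ctrl.hold(.5);s=sensors.read_state();print(s['t'],np.abs(s['qvel']).max(),s['force'].round(1),s['grip_width'],s['grasp_force'])
print(ctrl.finish_job())
E
```

```text
27.6833 0.0009678823736495721 [-0.   0.7 -0.4] 10.7765315081883 58.659387691222946
the job is handed in; nothing more can be done
None
```

I handed the job in at 27.7 s. The coupon lies cross up along the rail head, centred to about 0.5 mm across its width, and the punch is held still and upright, point over the cross with a gap I estimate at 8–11 mm. The marker and bench items were not handled, and the verdict was not shown.

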